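Clamp the lid of the steel delivery box: swing the strap over, press the cam lever down

TASK

The steel delivery box is packed and has to leave with its lid clamped. With the outside of a finger push the open clamp strap round over the lid until it is fully home in its keeper, leaving the red cam lever standing; then press the red lever all the way down with a fingertip so that it stays down by itself and squeezes the lid onto its gasket. Touch and push only: grip nothing, lift nothing, keep the box where it stands and leave the things round it alone.

Things in the scene. Friction and masses are not known exactly. Their poses are not given: they have to be found in the camera images.
- steel_box: lidded stainless box, 190 x 150 mm, 80 mm to its rim, 5 to 7 kg, standing loose on rubber feet. Origin: centre of its underside; x points to the wall with the strap's pivot (pivot at x = +110 mm), z up. Heights above the origin: flat of the lid 93 mm, round boss in the lid's middle 100 mm, strap 106 to 112 mm. At home the strap runs level along x over the middle of the lid
- strap (a joint): swing of the flat steel clamp strap (30 mm wide, 6 mm thick, 228 mm from its upright pivot to its end) about strap_hinge, rad. 0 = home against its stop, across the lid with its end in the keeper; larger = open, swung towards the box's +y side (clockwise seen from above), at most 1.6; starts 0.75 to 1.15. It stays where it is left: friction of about 1 N at the tab
- strap_hinge (a point): point on the strap's vertical pivot axis, at the top of the pivot nut, 119 mm above the underside of the box
- strap_tab (a point): middle of the outer face of the black sleeved tab bent up from the strap's edge, 180 mm from the pivot along the strap and 16.5 mm off its centre line. The face is upright, 30 mm long along the strap and 24 mm tall (12 mm above and below this point; the strap's top is 20 mm below it) and looks away from the lid, the way the strap opens. Push it to swing the strap home
- lever (a joint): turn of the cam lever about its level pin, rad. 0 = up, handle 1.05 rad (60 deg) above level, leaning towards the strap's pivot; 1.00 = fully down on its stop, handle 0.05 rad above level, along the strap towards its pivot; starts 0 to 0.08. It stays where it is left. Over the lid's boss it stiffens (2 to 8 N at the tip), passes centre at 0.95 and then stays down. Too early, its cam fouls the boss
- lever_pin (a point): middle of the lever's pin, on the strap's centre line, 110 mm from the strap's pivot axis and 120 mm above the underside of the box; the pin is level and square to the strap
- lever_tip (a point): point on the face of the red grip that is pressed, 75 mm from the pin; the grip is 22 mm wide, 10 mm thick and ends 15 mm beyond this point in a roll of 14 mm. The face looks up and to the strap's free end while the lever stands, and up when it is down. Press it down, round the pin, to close the lever
- keeper (a point): middle of the keeper, a hook-shaped steel bracket on the box's near wall that the strap's end swings into: 24 mm along the box's x, 50 mm along its y (25 mm either side), open towards +y, its roof 11 mm above this point, its foot fixed to the wall below
- lid (a joint): how far the lid is squeezed down onto its gasket, in m: 0 loose, about 0.002 when clamped
- pack_a: clear food pack full of fried croquettes, 143 x 159 x 43 mm, to the right of the box; origin under its centre. Leave it alone
- black_tray: empty black food tray, 138 x 194 x 30 mm, at the right, nearer the robot; origin under its centre. Leave it alone
- salt_shaker: clear salt shaker with a grey cap, 44 mm across, 90 mm tall, at the front left; origin under its centre. Leave it alone
- tape_roll: roll of brown packing tape lying flat, 96 mm across, 48 mm tall, at the back left; origin under its centre. Leave it alone

How it is judged (in metres and radians):
On the way, in this order (a step that is already met when the one before it is completed fails the run):
1. the strap is home in its keeper (within 0.05 rad of its stop) while the lever still stands up (less than 0.3 rad pressed) (value of joint strap below 0.05 rad and value of joint lever below 0.3 rad), for 0.2 s.
2. the lever is fully down (past 0.96 rad) with the strap still home and the lid squeezed at least 1.2 mm (value of joint strap below 0.05 rad and value of joint lever above 0.96 rad and value of joint lid above 0.0012 m), for 0.2 s.
At the end, for the whole second after the job is handed in: the strap is home within 0.05 rad, the cam lever is down past 0.96 rad by itself, the lid is squeezed by at least 1.2 mm, and the box stands at rest on the table within 30 mm of where it stood (all of step 2 and distance of steel_box from where it was at the start of the episode below 0.03 m and height (world z) of steel_box below 0.006 m and velocity of joint lever below 0.05 rad/s and linear speed of steel_box below 0.01 m/s); the robot touches nothing.
It fails at once if the box is lifted (12 mm), tipped (0.12 rad) or shoved away (40 mm) (height (world z) of steel_box above 0.012 m or angle between steel_box's own z axis and vertical above 0.12 rad or distance of steel_box from where it was at the start of the episode above 0.04 m).
It fails at once if one of the things round the box is pushed or carried more than 30 mm (distance of any of pack_a, black_tray, salt_shaker, tape_roll from where it was at the start of the episode above 0.03 m).
It also fails if it takes over 48 s, if anything falls off the work surface, if the arm or the gripper's body presses on something with over 40 N, if the wrist force passes 120 N, or if a joint passes its speed limit or range.

ROBOT

A 6-joint arm with a two-finger parallel gripper is mounted at the origin on a cart in front of the work surface, level with it; the furniture and walls round the work are solid. World frame = base frame: x ahead of the robot, y to its left, z up, the work surface at z = 0. Lengths are in mm, angles in rad, forces in N, time in s.
With the tool pointing down it reaches from about 375 to 925 mm from the base axis. Payload 5.7 kg.
Tool frame: the origin (TCP) lies midway between the tips of the shut fingers; the grasp point (between the pads) lies 19 mm behind it (env.pinch_z is the z of the grasp point in the tool frame, in mm); z points along the fingers, y is the line along which they close (so a half turn about z gives the same grasp; the last joint's range is limited). The gripper opens to 88 mm and grips with 3 to 60 N. Pads are 20 mm wide; open, the fingers measure 115 mm over their backs; the gripper's body (75 mm by 178 mm) begins 61 mm behind the grasp point.
Start: joints at [-1.325, 0.359, 1.51, -0, 1.272, -0.115], TCP at [211.796, -561.338, 186.623] pointing down, gripper open.
Joint ranges: [-2.97, 2.97], [-1.01, 2.36], [0.21, 2.38], [-0.96, 4.11], [0.2, 2.71], [-2.98, 2.98]. Speed limits (rad/s): [2.39, 2.39, 3.14, 3.14, 3.14, 3.14].

INTERFACE

Orientations are given as a 3x3 rotation matrix whose columns are the frame's x, y, z axes.
In Python, from plant import env, viewer, spotter gives the robot as it stands.
- The arm moves only by the shell command python3 -m jog 'ROWS' [FORCE]. ROWS is JSON, a list of rows, each an object of numbers: "x", "y", "z": the shift along the tool's x, y, z in cm; "ax", "ay", "az": the turn, a rotation vector about the tool's x, y, z in degrees; "hand": the opening, from 0 (shut) to 1 (fully open). A call has 1 to 8 rows; each row is the pose to reach, as a shift and turn from the pose commanded when the call began, along the tool's axes at that moment; what a row does not reach only later rows make up. A row lasts 1/8 s, in which the tool goes at most 62.5 mm and 10.7 degrees, less where a joint would pass 70% of its speed; a pose out of reach is approached as far as the arm can. A call with a gripper value outside its range is refused whole. The fingers move at their own pace and stop on an object; FORCE is the grip in N (left out, the last holds). Time passes only in rows, so rows that repeat a pose let the fingers close. It gives the time, the measured TCP pose, the force, the opening and the grip force at its end, in the units of the state.
- env.observe(): the state, without advancing time (a new reading comes with each control period).
- viewer.read_camera(name): name is "scene" or "top" or "wrist"; returns the picture (400x640x3 uint8, red, green, blue); there is no depth.
- viewer.calibration(name): a dict with "fx", "fy", "cx", "cy" (pixels), "R" (3x3) and "t" (3): a world point X has camera coordinates R X + t. Camera axes: x right, y down, z forward; pixel columns grow to the right and rows downward; lengths in mm; the calibration is good to about 2 mm. A picture is of the moment at which its call begins: read the wrist's pose just before it. calibration takes no time and is no camera call; for the wrist camera it gives the pose at the moment of the call.
- env.finish_job(): hands the job in; it is judged then, once.
Trained networks look in the newest picture that a camera, given by its name, has taken for a name from the list of things; names that differ only in an ending like _2 or _b are one class to them, and where a whole thing is asked for, a point or a joint stands for the part that bears it (a point fixed in the world has none). Each returns a list of dicts, best first, with "p" (0 to 1); they miss things now and then, are a little off and sometimes report something else, mostly with a low value. They report only what shows in the picture. A call takes as long as a camera call.
- spotter.boxes_of(camera, label): "centre" ([x, y, z] in mm, in world coordinates, good to about 4 mm: the middle of the surface that is visible of it).
The state is a dict: "time_s": time; "joints": joint angles; "joint_vel": joint speeds; "tau": joint torques, N m; "eef_pos": TCP position; "ee_rot": TCP orientation; "force": force on the tool from outside, world axes, zero at the start; "wrist_torque": the same for the moment, N m; "finger_gap": finger opening in mm; "grip_force": force on a finger pad.
Only numpy, scipy, OpenCV 4.12 (cv2) and the standard library are available. Lean on these libraries where they do the work, as an engineer would, in place of code of your own. Each camera call takes 0.05 s, during which the arm holds its last target. There are 200 camera calls.

## Working session

There is one attempt and no reset: what is moved stays moved. The work goes in short steps, Python scripts to look and compute and a shell command to move; the robot and the scene stay as the last step left them, time stands still between calls to the robot, and variables do not carry over. Pictures are saved under pics/ and viewed, at most 10 in all, crops included, and the job is handed in when it is done.

```bash
mkdir -p pics && python3 - <<'E'
from plant import env, viewer, spotter
import cv2, numpy as np
s=env.observe(); print(s['time_s'],s['eef_pos'],np.round(s['ee_rot'],3).tolist(),s['finger_gap'])
ims=[]
for c in ('scene','top'):
    im=viewer.read_camera(c); ims.append(im)
    cv2.imwrite(f'pics/{c}0.png',cv2.cvtColor(im,cv2.COLOR_RGB2BGR))
    for l in ('steel_box','strap_hinge','strap_tab','lever_pin','lever_tip','keeper','strap','lever','salt_shaker','tape_roll','pack_a','black_tray'):
        r=spotter.boxes_of(c,l)
        print(c,l,[(np.round(d['centre']).tolist(),round(d['p'],2)) for d in r[:2]])
    k=viewer.calibration(c); print({a:np.round(b,3).tolist() for a,b in k.items()})
print(env.observe()['time_s'])
E
```

```text
0.0 [ 211.61261967 -560.64252309  185.80388597] [[0.936, 0.353, -0.0], [0.353, -0.936, 0.002], [0.0, -0.002, -1.0]] 88.12081918780017
scene steel_box [([512.0, 7.0, 95.0], 0.8)]
scene strap_hinge [([543.0, 53.0, 113.0], 0.58)]
scene strap_tab [([542.0, 56.0, 111.0], 0.65), ([510.0, 10.0, 94.0], 0.43)]
scene lever_pin [([560.0, 38.0, 160.0], 0.54)]
scene lever_tip [([559.0, 40.0, 162.0], 0.64)]
scene keeper [([542.0, 55.0, 111.0], 0.66), ([512.0, 6.0, 91.0], 0.63)]
scene strap [([545.0, 55.0, 111.0], 0.67)]
scene lever [([559.0, 42.0, 159.0], 0.63), ([512.0, 11.0, 91.0], 0.55)]
scene salt_shaker [([336.0, 218.0, 60.0], 0.54)]
scene tape_roll [([636.0, 309.0, 30.0], 0.79)]
scene pack_a []
scene black_tray [([349.0, -397.0, -2.0], 0.93), ([633.0, 311.0, 32.0], 0.61)]
{'fx': 492.233, 'fy': 492.233, 'cx': 312.039, 'cy': 203.377, 'R': [[-0.466, -0.884, 0.015], [-0.64, 0.326, -0.696], [0.611, -0.334, -0.718]], 't': [197.472, 425.525, 1234.266]}
top steel_box [([516.0, -24.0, 95.0], 0.7)]
top strap_hinge [([548.0, 56.0, 108.0], 0.77)]
top strap_tab [([548.0, 54.0, 113.0], 0.7)]
top lever_pin []
top lever_tip [([562.0, 42.0, 168.0], 0.59)]
top keeper [([562.0, 38.0, 176.0], 0.3)]
top strap [([554.0, 59.0, 112.0], 0.94)]
top lever [([560.0, 38.0, 170.0], 0.66)]
top salt_shaker [([354.0, 208.0, 81.0], 0.48)]
top tape_roll [([649.0, 312.0, 47.0], 0.75), ([549.0, 55.0, 110.0], 0.27)]
top pack_a [([560.0, -355.0, 20.0], 0.62)]
top black_tray [([347.0, -390.0, -0.0], 0.64), ([517.0, -24.0, 96.0], 0.22)]
{'fx': 425.741, 'fy': 425.741, 'cx': 321.966, 'cy': 193.732, 'R': [[0.011, -1.0, -0.012], [-0.994, -0.009, -0.111], [0.111, 0.013, -0.994]], 't': [-26.31, 513.63, 1541.519]}
1.3
```

```bash
python3 - <<'E'
import cv2, numpy as np
a=cv2.imread('pics/scene0.png')[60:320,150:480]
b=cv2.imread('pics/top0.png')[100:260,230:400]
cv2.imwrite('pics/sc.png',cv2.resize(a,None,fx=2.3,fy=2.3,interpolation=cv2.INTER_CUBIC))
cv2.imwrite('pics/tc.png',cv2.resize(b,None,fx=3.7,fy=3.7,interpolation=cv2.INTER_CUBIC))
E
```

```text
(no output)
```

View pics/sc.png

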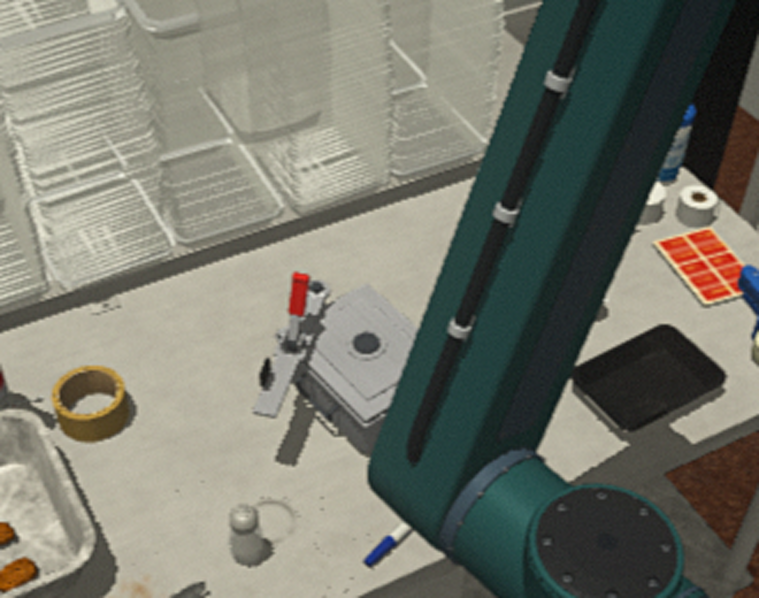

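View pics/tc.png

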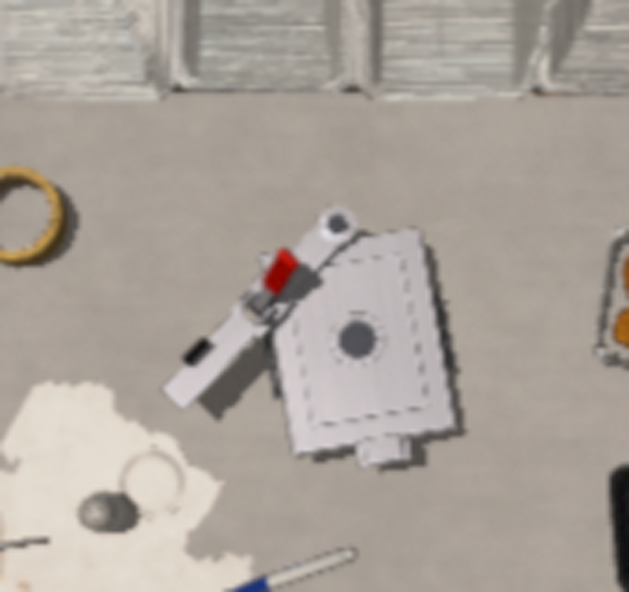

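View pics/scene0.png

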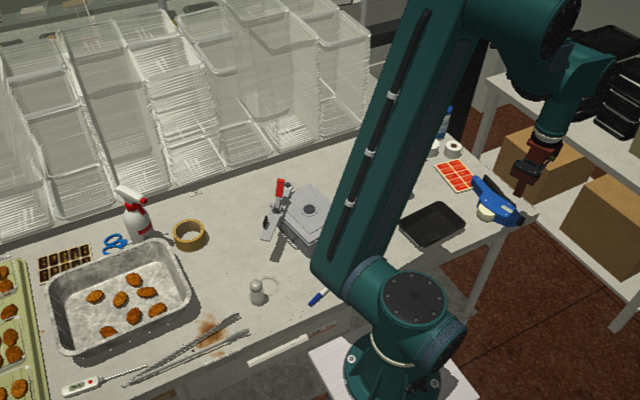

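```bash
cat > h.py <<'E'
import numpy as np
from scipy.optimize import least_squares
def proj(k,X):
    c=np.array(k['R'])@X+np.array(k['t']); return np.array([k['fx']*c[0]/c[2]+k['cx'],k['fy']*c[1]/c[2]+k['cy']])
def model(p,lev=0.04):
    x,y,yaw,th=p
    bx=np.array([np.cos(yaw),np.sin(yaw),0]); by=np.array([-bx[1],bx[0],0]); ez=np.array([0,0,1.])
    o=np.array([x,y,0]); h=o+110*bx
    d=-np.cos(th)*bx+np.sin(th)*by; n=np.sin(th)*bx+np.cos(th)*by
    a=1.05-lev
    pin=h+110*d+120*ez
    return dict(o=o,bx=bx,by=by,d=d,n=n,hinge=h+119*ez,boss=o+100*ez,tab=h+180*d+16.5*n+132*ez,end=h+228*d+112*ez,
      pin=pin,tip=pin-75*np.cos(a)*d+75*np.sin(a)*ez,keeper_c=o-107*bx+118*ez,
      tabtop=h+180*d+14*n+144*ez)
def fit(obs,p0,lev=0.04):
    f=lambda p: np.concatenate([proj(k,model(p,lev)[n])-np.array(u) for k,n,u in obs])
    r=least_squares(f,p0,loss='soft_l1'); return r.x,f(r.x).reshape(-1,2)
E
python3 - <<'E'
from plant import viewer
from h import *
kt=viewer.calibration('top');ks=viewer.calibration('scene')
T=lambda u,v:(u/3.7+230-.36,v/3.7+100-.36)
S=lambda u,v:(u/2.3+150-.3,v/2.3+60-.3)
obs=[(kt,'hinge',T(338,223)),(kt,'boss',T(357,339)),(kt,'tab',T(197,351)),(kt,'end',T(177,393)),(kt,'keeper_c',T(384,447)),
 (ks,'hinge',S(319,286)),(ks,'boss',S(367,343)),(ks,'tab',S(265,374)),(ks,'end',S(266,413))]
p,r=fit(obs,[510,-20,.2,.9]); print(p,r.round(1).tolist())
for k,v in model(p).items(): print(k,v.round(2))
E
```

```text
[ 5.14930660e+02 -3.92522432e+01  1.95112808e-01  9.24169250e-01] [[0.1, 0.0], [0.7, -0.0], [-0.6, -0.4], [-0.5, 2.2], [-0.8, 0.4], [-0.5, -0.4], [0.6, -0.9], [-0.0, -1.0], [0.3, 0.2]]
o [514.93 -39.25   0.  ]
bx [0.98 0.19 0.  ]
by [-0.19  0.98  0.  ]
d [-0.75  0.67  0.  ]
n [0.67 0.75 0.  ]
hinge [622.84 -17.93 119.  ]
boss [514.93 -39.25 100.  ]
tab [499.59 114.29 132.  ]
end [452.8  133.96 112.  ]
pin [540.81  55.35 120.  ]
tip [570.55  28.78 183.51]
keeper_c [409.96 -60.   118.  ]
tabtop [497.93 112.43 144.  ]
```

Top crop: hinge (338,223), boss (357,339), tab (197,351), strap end (177,393), keeper (384,447), and lever still standing at (282,271). The fit residuals are about 1 px, giving strap ≈ 0.92 rad. The spotter's "tab" is only the whole strap. Next I go over the outside of the tab with the fingers shut.

```bash
python3 -m jog '[{"z":-5,"hand":0},{"x":2,"y":-2,"z":-8,"az":-8,"hand":0},{"x":6,"y":-6,"z":-8,"az":-18,"hand":0},{"x":10,"y":-10,"z":-8,"az":-28,"hand":0},{"x":14,"y":-14,"z":-8,"az":-38,"hand":0},{"x":18,"y":-18,"z":-8,"az":-48,"hand":0},{"x":22,"y":-22,"z":-8,"az":-58,"hand":0},{"x":26,"y":-26,"z":-8,"az":-68,"hand":0}]' 10
cat >> h.py <<'E'
def delta(env,pos,yang=None):
    s=env.observe(); R=np.array(s['ee_rot']); d=R.T@(np.array(pos)-s['eef_pos'])/10
    ya=np.degrees(np.arctan2(R[1,1],R[0,1]))
    print('t',round(s['time_s'],2),'pos',np.round(s['eef_pos'],1),'yang',round(ya,1),'d(cm)',d.round(2),'az',None if yang is None else round(-((yang-ya+180)%360-180),1),'F',np.round(s['force'],1),'tilt',R[2].round(3))
E
python3 -c "
from plant import env; from h import *
delta(env,[522,139,220],48.2)"
```

```text
t 1.3 pos [ 211.8 -561.4  186.6] yang -69.3 d(cm) [ 53.74 -54.58  -3.33] az -117.5 F [ 0.7  0.1 -0.2] tilt [ 0. -0. -1.]invalid input at $[0]: expected keys x, y, z, ax, ay, az, hand
```

```bash
python3 -m jog '[{"x":0,"y":0,"z":-5,"ax":0,"ay":0,"az":0,"hand":0},{"x":2,"y":-2,"z":-8,"ax":0,"ay":0,"az":-8,"hand":0},{"x":6,"y":-6,"z":-8,"ax":0,"ay":0,"az":-18,"hand":0},{"x":10,"y":-10,"z":-8,"ax":0,"ay":0,"az":-28,"hand":0},{"x":14,"y":-14,"z":-8,"ax":0,"ay":0,"az":-38,"hand":0},{"x":18,"y":-18,"z":-8,"ax":0,"ay":0,"az":-48,"hand":0},{"x":22,"y":-22,"z":-8,"ax":0,"ay":0,"az":-58,"hand":0},{"x":26,"y":-26,"z":-8,"ax":0,"ay":0,"az":-68,"hand":0}]' 10
python3 -c "
from plant import env; from h import *
delta(env,[522,139,220],48.2)"
```

```text
time_s: 2.3
eef_pos: [363.8, -224.7, 266.9]
ee_rot: [[0.018, 1.0, 0.001], [1.0, -0.018, -0.0], [-0.0, 0.001, -1.0]]
force: [0.9, 0.2, 0.3]
finger_gap: 11.1
grip_force: 0.0
t 2.3 pos [ 363.8 -224.7  266.9] yang -1.0 d(cm) [36.65 15.16  4.69] az -49.2 F [0.9 0.2 0.3] tilt [-0.     0.001 -1.   ]
```

```bash
python3 -m jog '[{"x":5,"y":2,"z":0,"ax":0,"ay":0,"az":-8,"hand":0},{"x":10,"y":4,"z":0,"ax":0,"ay":0,"az":-16,"hand":0},{"x":15,"y":6,"z":0,"ax":0,"ay":0,"az":-24,"hand":0},{"x":20.5,"y":8.5,"z":0,"ax":0,"ay":0,"az":-32,"hand":0},{"x":26,"y":11,"z":0,"ax":0,"ay":0,"az":-40,"hand":0},{"x":31.5,"y":13,"z":0,"ax":0,"ay":0,"az":-48,"hand":0},{"x":36.5,"y":15.2,"z":2,"ax":0,"ay":0,"az":-49.2,"hand":0},{"x":36.7,"y":15.2,"z":4.7,"ax":0,"ay":0,"az":-49.2,"hand":0}]'
python3 - <<'E'
from plant import env,viewer
from h import *
import cv2
delta(env,[522,139,122],48.2)
w=viewer.read_camera('wrist'); t=viewer.read_camera('top')
t=cv2.resize(t[110:240,240:370],(520,520),interpolation=cv2.INTER_CUBIC)
cv2.imwrite('pics/top1.png',t[:,:,::-1]); cv2.imwrite('pics/w1.png',w[:,:,::-1])
k=viewer.calibration('wrist')
m=model([514.93,-39.25,.1951,.924])
for n in('tab','tabtop','end','pin','tip','hinge','boss'): print(n,proj(k,m[n]).round(0))
print('tcp',proj(k,np.array(env.observe()['eef_pos'])))
E
```

```text
time_s: 3.3
eef_pos: [525.9, 140.7, 219.7]
ee_rot: [[-0.744, 0.668, 0.003], [0.668, 0.744, 0.001], [-0.001, 0.003, -1.0]]
force: [-0.2, -0.8, -0.5]
finger_gap: 0.2
grip_force: 0.0
t 3.3 pos [525.9 140.7 219.7] yang 48.1 d(cm) [ 0.19 -0.41  9.77] az -0.1 F [-0.2 -0.8 -0.5] tilt [-0.001  0.003 -1.   ]
tab [287. 191.]
tabtop [282. 195.]
end [269. 136.]
pin [274. 255.]
tip [265. 330.]
hinge [279. 344.]
boss [200. 282.]
tcp [321.05650277 225.73210712]
```

View pics/w1.png

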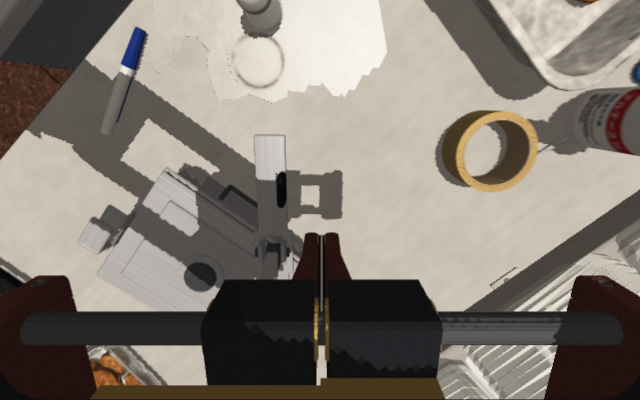

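The wrist view shows the tab at (281,190), against a prediction of (282,195), so the model holds. The shut fingers are at (321,235), clear outside the tab. Next I descend and work out the arc.

```bash
python3 -m jog '[{"x":0,"y":0,"z":4,"ax":0,"ay":0,"az":0,"hand":0},{"x":0.2,"y":0,"z":8,"ax":0,"ay":0,"az":0,"hand":0},{"x":0.2,"y":0,"z":9.8,"ax":0,"ay":0,"az":0,"hand":0},{"x":0.2,"y":-1,"z":9.8,"ax":0,"ay":0,"az":0,"hand":0},{"x":0.2,"y":-1.6,"z":9.8,"ax":0,"ay":0,"az":0,"hand":0},{"x":0.2,"y":-1.9,"z":9.8,"ax":0,"ay":0,"az":0,"hand":0},{"x":0.2,"y":-1.9,"z":9.8,"ax":0,"ay":0,"az":0,"hand":0}]'
cat >> h.py <<'E'
def arc(env,p,phis,b=30,along=180):
    "rows from current pose to finger poses at strap angles"
    s=env.observe(); R=np.array(s['ee_rot']); e=np.array(s['eef_pos'])
    ya=np.degrees(np.arctan2(R[1,1],R[0,1]))
    m=model(p); h=m['hinge']; q=(e-h)
    print('t',round(s['time_s'],2),'pos',e.round(1),'F',np.round(s['force'],1))
    for th in phis:
        m=model([*p[:3],th]); P=h+along*m['d']+b*m['n']; P[2]=122
        yn=np.degrees(np.arctan2(m['n'][1],m['n'][0]))
        print(th,'xyz cm',(R.T@(P-e)/10).round(2),'az',round(ya-yn,1))
E
python3 - <<'E'
from plant import env
from h import *
arc(env,[514.93,-39.25,.1951,.924],[.92,.84,.77,.7,.63,.56,.49,.42,.35])
E
```

```text
time_s: 4.28
eef_pos: [510.0, 124.1, 122.7]
ee_rot: [[-0.741, 0.671, 0.002], [0.671, 0.741, 0.0], [-0.001, 0.001, -1.0]]
force: [-1.0, -0.5, -0.3]
finger_gap: 0.4
grip_force: 0.0
t 4.28 pos [510.  124.1 122.7] F [-1.  -0.5 -0.3]
0.92 xyz cm [ 0.13 -0.15  0.07] az -0.6
0.84 xyz cm [ 0.3  -1.6   0.07] az -5.2
0.77 xyz cm [ 0.35 -2.88  0.06] az -9.2
0.7 xyz cm [ 0.31 -4.16  0.06] az -13.2
0.63 xyz cm [ 0.18 -5.43  0.06] az -17.2
0.56 xyz cm [-0.03 -6.69  0.06] az -21.2
0.49 xyz cm [-0.34 -7.93  0.06] az -25.3
0.42 xyz cm [-0.73 -9.14  0.06] az -29.3
0.35 xyz cm [ -1.2  -10.33   0.05] az -33.3
```

```bash
python3 -m jog '[{"x":0.3,"y":-1.5,"z":0,"ax":0,"ay":0,"az":-5,"hand":0},{"x":0.3,"y":-2.9,"z":0,"ax":0,"ay":0,"az":-9,"hand":0},{"x":0.3,"y":-4.2,"z":0,"ax":0,"ay":0,"az":-13,"hand":0},{"x":0.2,"y":-5.4,"z":0,"ax":0,"ay":0,"az":-17,"hand":0},{"x":0,"y":-6.7,"z":0,"ax":0,"ay":0,"az":-21,"hand":0},{"x":-0.3,"y":-7.9,"z":0,"ax":0,"ay":0,"az":-25,"hand":0},{"x":-0.7,"y":-9.1,"z":0,"ax":0,"ay":0,"az":-29,"hand":0},{"x":-1.2,"y":-10.3,"z":0,"ax":0,"ay":0,"az":-33,"hand":0}]'
python3 - <<'E'
from plant import env,viewer
from h import *
import cv2
arc(env,[514.93,-39.25,.1951,.35],[.3,.25,.2,.16,.12,.09,.06,.03])
w=viewer.read_camera('wrist'); cv2.imwrite('pics/w2.png',w[:,:,::-1])
k=viewer.calibration('wrist')
for th in(.35,.42):
    m=model([514.93,-39.25,.1951,th])
    print({n:proj(k,m[n]).round(0).tolist() for n in('tabtop','end','boss','keeper_c')})
E
```

```text
time_s: 5.28
eef_pos: [449.6, 39.6, 122.1]
ee_rot: [[-0.988, 0.156, 0.001], [0.156, 0.988, 0.0], [-0.001, 0.0, -1.0]]
force: [0.9, -0.3, 0.0]
finger_gap: 0.2
grip_force: 0.0
t 5.28 pos [449.6  39.6 122.1] F [ 0.9 -0.3  0. ]
0.3 xyz cm [ 0.12 -0.92  0.01] az -3.0
0.25 xyz cm [ 0.2  -1.83  0.01] az -5.8
0.2 xyz cm [ 0.24 -2.74  0.01] az -8.7
0.16 xyz cm [ 0.23 -3.47  0.01] az -11.0
0.12 xyz cm [ 0.2  -4.2   0.01] az -13.3
0.09 xyz cm [ 0.16 -4.74  0.01] az -15.0
0.06 xyz cm [ 0.09 -5.29  0.01] az -16.7
0.03 xyz cm [ 0.02 -5.83  0.01] az -18.4
{'tabtop': [297.0, 240.0], 'end': [278.0, 152.0], 'boss': [238.0, 306.0], 'keeper_c': [164.0, 190.0]}
{'tabtop': [318.0, 242.0], 'end': [302.0, 153.0], 'boss': [238.0, 306.0], 'keeper_c': [164.0, 190.0]}
```

View pics/w2.png

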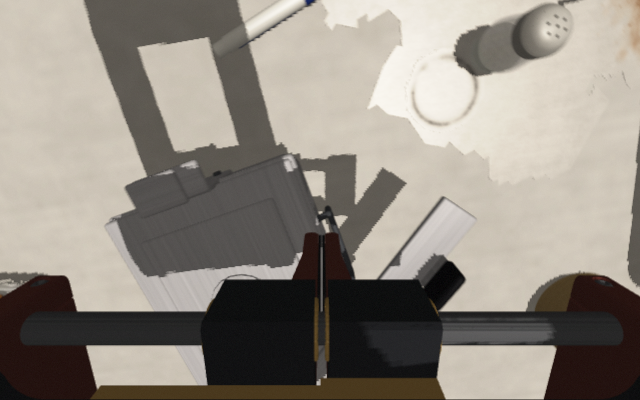

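```bash
python3 - <<'E'
from plant import env,viewer
from h import *
import cv2
k=viewer.calibration('wrist')
for th in(.5,.7,.8,.9,1.0,1.1):
    m=model([514.93,-39.25,.1951,th])
    print(th,{n:proj(k,m[n]).round(0).tolist() for n in('tabtop','end','boss','keeper_c','pin')})
t=viewer.read_camera('top');s=viewer.read_camera('scene')
a=cv2.resize(t[110:240,240:370],(400,400),interpolation=cv2.INTER_CUBIC)
b=cv2.resize(s[150:280,220:350],(400,400),interpolation=cv2.INTER_CUBIC)
cv2.imwrite('pics/st3.png',np.hstack([a,b])[:,:,::-1])
E
```

```text
0.5 {'tabtop': [341.0, 247.0], 'end': [330.0, 156.0], 'boss': [238.0, 306.0], 'keeper_c': [164.0, 190.0], 'pin': [305.0, 316.0]}
0.7 {'tabtop': [397.0, 264.0], 'end': [396.0, 173.0], 'boss': [238.0, 306.0], 'keeper_c': [164.0, 190.0], 'pin': [334.0, 322.0]}
0.8 {'tabtop': [422.0, 276.0], 'end': [426.0, 186.0], 'boss': [238.0, 306.0], 'keeper_c': [164.0, 190.0], 'pin': [347.0, 327.0]}
0.9 {'tabtop': [444.0, 290.0], 'end': [454.0, 202.0], 'boss': [238.0, 306.0], 'keeper_c': [164.0, 190.0], 'pin': [360.0, 333.0]}
1.0 {'tabtop': [464.0, 305.0], 'end': [479.0, 219.0], 'boss': [238.0, 306.0], 'keeper_c': [164.0, 190.0], 'pin': [372.0, 340.0]}
1.1 {'tabtop': [482.0, 322.0], 'end': [501.0, 239.0], 'boss': [238.0, 306.0], 'keeper_c': [164.0, 190.0], 'pin': [382.0, 348.0]}
```

View pics/st3.png

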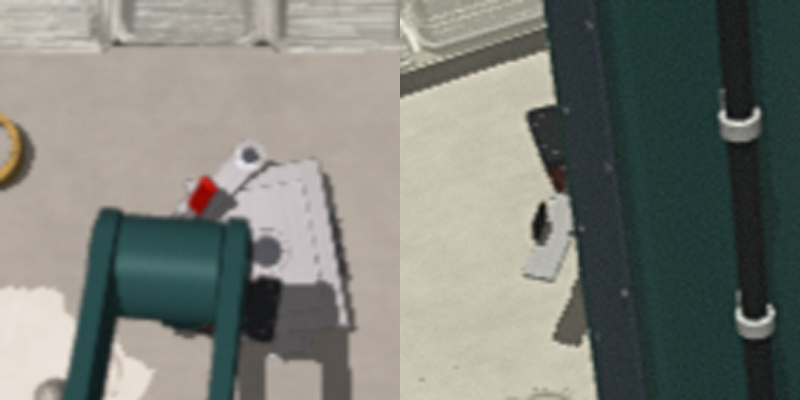

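Unexpected: the strap has not moved. In the wrist view the tab is at (445,283) and the strap end at (458,208), so θ is still 0.92. The fingers are at (321,235), on the lid side of it. In the scene crop (right half) the strap is unchanged too. I'll lift, go back outside the tab and recheck with a closer look before pushing.

```bash
python3 - <<'E'
from plant import env
from h import *
s=env.observe(); print(s['joints'].round(3) if hasattr(s['joints'],'round') else s['joints'])
m=model([514.93,-39.25,.1951,.92])
delta(env,m['hinge']+180*m['d']+45*m['n']+np.array([0,0,103]),np.degrees(np.arctan2(m['n'][1],m['n'][0])))
E
```

```text
[-0.065  0.224  1.899  0.     1.018 -1.475]
t 5.42 pos [449.7  39.8 122.1] yang 80.7 d(cm) [-5.21 10.51 -9.99] az 32.3 F [0.3 0.6 0.9] tilt [-0.001  0.    -1.   ]
```

```bash
python3 -m jog '[{"x":0,"y":0,"z":-5,"ax":0,"ay":0,"az":0,"hand":0},{"x":0,"y":0,"z":-10,"ax":0,"ay":0,"az":0,"hand":0},{"x":-1.7,"y":3.5,"z":-10,"ax":0,"ay":0,"az":10,"hand":0},{"x":-3.5,"y":7,"z":-10,"ax":0,"ay":0,"az":20,"hand":0},{"x":-5.2,"y":10.5,"z":-10,"ax":0,"ay":0,"az":30,"hand":0},{"x":-5.2,"y":10.5,"z":-6,"ax":0,"ay":0,"az":32.3,"hand":0},{"x":-5.2,"y":10.5,"z":-2,"ax":0,"ay":0,"az":32.3,"hand":0},{"x":-5.2,"y":10.5,"z":-0.2,"ax":0,"ay":0,"az":32.3,"hand":0}]'
python3 - <<'E'
from plant import env,viewer
from h import *
import cv2
w=viewer.read_camera('wrist'); s=viewer.read_camera('scene')
k=viewer.calibration('wrist'); ks=viewer.calibration('scene')
m=model([514.93,-39.25,.1951,.92])
arc(env,[514.93,-39.25,.1951,.92],[.92,.8])
e=np.array(env.observe()['eef_pos'])
print({n:(proj(k,m[n]).round(0).tolist(),proj(ks,m[n]).round(0).tolist()) for n in('tab','tabtop','end','pin','tip')},proj(k,e),proj(ks,e))
a=cv2.resize(w[100:300,200:440],(480,400),interpolation=cv2.INTER_CUBIC)
b=cv2.resize(s[170:270,225:305],(320,400),interpolation=cv2.INTER_CUBIC)
cv2.imwrite('pics/ws4.png',np.hstack([a,b])[:,:,::-1])
E
```

```text
time_s: 6.42
eef_pos: [516.0, 136.1, 121.6]
ee_rot: [[-0.749, 0.662, -0.003], [0.662, 0.749, 0.0], [0.002, -0.002, -1.0]]
force: [0.4, 0.1, -0.4]
finger_gap: 0.6
grip_force: 0.0
t 6.53 pos [515.6 135.8 121.7] F [-0.2 -0.4  0.6]
0.92 xyz cm [-0.22 -1.4  -0.03] az 0.1
0.8 xyz cm [ 0.01 -3.57 -0.02] az -6.8
{'tab': ([278.0, 235.0], [265.0, 221.0]), 'tabtop': ([271.0, 243.0], [266.0, 219.0]), 'end': ([254.0, 155.0], [266.0, 240.0]), 'pin': ([261.0, 317.0], [278.0, 208.0]), 'tip': ([245.0, 446.0], [281.0, 184.0])} [321.09203099 225.7418891 ] [255.97745677 222.55708672]
```

View pics/ws4.png

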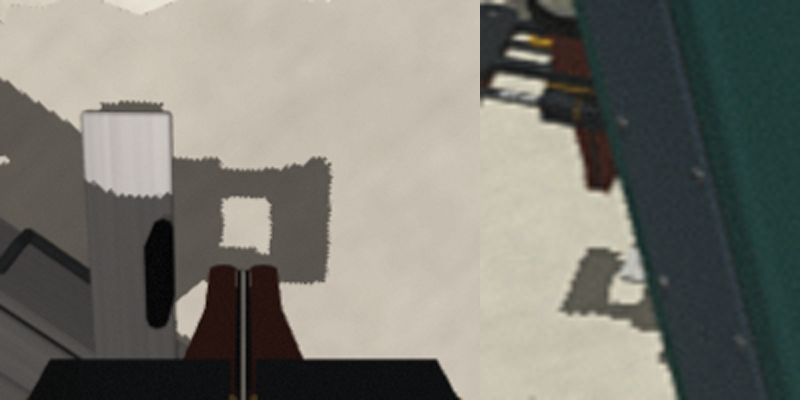

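The wrist crop shows the tab (u 272–287, v 209–264) beside the finger. But in the scene crop the fingertip is about 5 px higher than the TCP projects (217 against 222), so the tips probably passed over the tab's top. I'll go 16 mm lower, still above the lid plane, and push in a short test.

```bash
python3 -m jog '[{"x":-0.2,"y":0,"z":1.6,"ax":0,"ay":0,"az":0,"hand":0},{"x":-0.2,"y":-0.8,"z":1.6,"ax":0,"ay":0,"az":0,"hand":0},{"x":-0.2,"y":-1.4,"z":1.6,"ax":0,"ay":0,"az":0,"hand":0},{"x":-0.1,"y":-1.9,"z":1.6,"ax":0,"ay":0,"az":-1.5,"hand":0},{"x":-0.1,"y":-2.4,"z":1.6,"ax":0,"ay":0,"az":-3,"hand":0},{"x":0,"y":-3.0,"z":1.6,"ax":0,"ay":0,"az":-5,"hand":0},{"x":0,"y":-3.5,"z":1.6,"ax":0,"ay":0,"az":-6.8,"hand":0}]'
python3 - <<'E'
from plant import env,viewer
from h import *
import cv2
w=viewer.read_camera('wrist')
k=viewer.calibration('wrist')
arc(env,[514.93,-39.25,.1951,.8],[.8,.72,.64,.56,.48,.4,.33,.27,.21])
for th in (.8,.92):
  m=model([514.93,-39.25,.1951,th])
  print({n:(proj(k,m[n]).round(0).tolist()) for n in('tab','tabtop','end')})
cv2.imwrite('pics/w5.png',w[80:300,160:480,::-1])
E
```

```text
time_s: 7.4
eef_pos: [494.5, 109.0, 108.3]
ee_rot: [[-0.824, 0.567, 0.001], [0.567, 0.824, 0.0], [-0.001, 0.001, -1.0]]
force: [0.1, 0.9, 1.8]
finger_gap: 0.9
grip_force: 1.1
t 7.45 pos [494.  108.6 108.3] F [0.  0.3 2.9]
0.8 xyz cm [ 0.21 -0.08 -1.37] az 0.2
0.72 xyz cm [ 0.4  -1.53 -1.37] az -4.4
0.64 xyz cm [ 0.47 -2.98 -1.38] az -9.0
0.56 xyz cm [ 0.42 -4.44 -1.38] az -13.5
0.48 xyz cm [ 0.26 -5.89 -1.38] az -18.1
0.4 xyz cm [-0.01 -7.33 -1.38] az -22.7
0.33 xyz cm [-0.35 -8.56 -1.38] az -26.7
0.27 xyz cm [-0.71 -9.59 -1.38] az -30.2
0.21 xyz cm [ -1.12 -10.6   -1.38] az -33.6
{'tab': [297.0, 237.0], 'tabtop': [291.0, 246.0], 'end': [271.0, 151.0]}
{'tab': [333.0, 242.0], 'tabtop': [330.0, 251.0], 'end': [316.0, 154.0]}
```

View pics/w5.png

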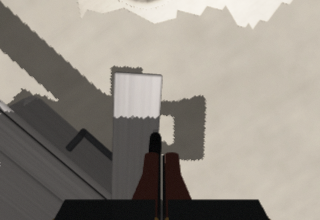

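```bash
python3 - <<'E'
from plant import env,viewer
from h import *
s=env.observe(); R=np.array(s['ee_rot']); e=np.array(s['eef_pos'])
k=viewer.calibration('wrist'); ks=viewer.calibration('scene')
C=-np.array(k['R']).T@np.array(k['t']); print('cam in tool',(R.T@(C-e)).round(0),'axis in tool',(R.T@np.array(k['R'])[2]).round(2), k['fx'],k['cx'],k['cy'])
for x in(-10,0,10):
  print(x,[(z,proj(k,e+R@np.array([x,0,z])).round(0).tolist()) for z in(-36,-20,-10,0)])
print(env.pinch_z, {a:np.round(s[a],2).tolist() for a in('force','wrist_torque','finger_gap','grip_force')})
E
```

```text
cam in tool [  78.    0. -198.] axis in tool [-0.29 -0.    0.96] 318.66069238965406 321.1740408744221 198.78899706606992
-10 [(-36, [321.0, 266.0]), (-20, [321.0, 253.0]), (-10, [321.0, 246.0]), (0, [321.0, 240.0])]
0 [(-36, [321.0, 250.0]), (-20, [321.0, 238.0]), (-10, [321.0, 232.0]), (0, [321.0, 226.0])]
10 [(-36, [321.0, 233.0]), (-20, [321.0, 222.0]), (-10, [321.0, 217.0]), (0, [321.0, 212.0])]
-18.700000000000003 {'force': [0.03, 0.31, 2.88], 'wrist_torque': [-0.11, -0.11, 0.0], 'finger_gap': 0.38, 'grip_force': 1.51}
```

The contact point (TCP 108.3 with 2.9 N up) and the visible fingertip (v = 232) both put the real tips about 36 mm behind the nominal TCP, resting on the tab's top at z = 144. The strap was dragged a little, to about 0.87 rad. I'll back off outside, go down to TCP z ≈ 94 (tip ≈ 130) and push.

```bash
python3 -m jog '[{"x":0,"y":0,"z":-1.5,"ax":0,"ay":0,"az":0,"hand":0},{"x":-0.1,"y":1.5,"z":-1.5,"ax":0,"ay":0,"az":2,"hand":0},{"x":-0.1,"y":2.8,"z":-1.5,"ax":0,"ay":0,"az":4,"hand":0},{"x":-0.1,"y":2.8,"z":0,"ax":0,"ay":0,"az":4,"hand":0},{"x":-0.1,"y":2.8,"z":1.2,"ax":0,"ay":0,"az":4,"hand":0},{"x":-0.1,"y":2.2,"z":1.2,"ax":0,"ay":0,"az":4,"hand":0},{"x":-0.1,"y":1.5,"z":1.2,"ax":0,"ay":0,"az":4,"hand":0},{"x":-0.1,"y":0.8,"z":1.2,"ax":0,"ay":0,"az":4,"hand":0}]'
python3 - <<'E'
from plant import env,viewer
from h import *
import cv2
P=[514.93,-39.25,.1951]
arc(env,P+[.8],[.8,.72,.64,.56,.48,.4,.33,.27,.21])
w=viewer.read_camera('wrist')
# black tab / strap end: fit by colour near predicted
k=viewer.calibration('wrist')
for th in (.8,.85,.9):
  m=model(P+[th]); print(th,{n:(proj(k,m[n]).round(0).tolist()) for n in('tabtop','end')})
g=w[80:232].max(axis=2); ys,xs=np.where(g[:,240:400]<25); print('dark',len(xs),xs.min()+240,xs.max()+240,ys.min()+80,ys.max()+80)
cv2.imwrite('pics/w6.png',w[80:300,160:480,::-1])
E
```

```text
time_s: 8.45
eef_pos: [499.3, 114.5, 95.9]
ee_rot: [[-0.781, 0.624, 0.0], [0.624, 0.781, 0.0], [-0.0, 0.0, -1.0]]
force: [1.1, 2.6, -1.5]
finger_gap: 0.4
grip_force: 0.4
t 8.45 pos [499.3 114.5  95.9] F [ 1.1  2.6 -1.5]
0.8 xyz cm [ 0.24 -0.88 -2.61] az -4.0
0.72 xyz cm [ 0.33 -2.34 -2.61] az -8.6
0.64 xyz cm [ 0.29 -3.8  -2.61] az -13.2
0.56 xyz cm [ 0.14 -5.25 -2.61] az -17.7
0.48 xyz cm [-0.13 -6.68 -2.61] az -22.3
0.4 xyz cm [-0.51 -8.09 -2.61] az -26.9
0.33 xyz cm [-0.94 -9.3  -2.61] az -30.9
0.27 xyz cm [ -1.37 -10.3   -2.61] az -34.4
0.21 xyz cm [ -1.86 -11.28  -2.61] az -37.8
0.8 {'tabtop': [275.0, 258.0], 'end': [249.0, 158.0]}
0.85 {'tabtop': [292.0, 258.0], 'end': [269.0, 157.0]}
0.9 {'tabtop': [310.0, 260.0], 'end': [289.0, 157.0]}
dark 133 292 304 220 231
```

View pics/w6.png

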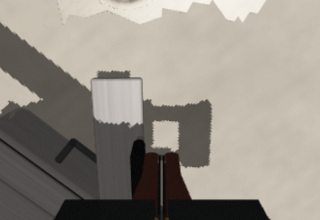

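It is in contact now: 2.8 N along +n, with the tab at (300,235) against the left side of the finger. Pushing along the arc.

```bash
python3 -m jog '[{"x":0.2,"y":-0.9,"z":0,"ax":0,"ay":0,"az":-4,"hand":0},{"x":0.3,"y":-2.3,"z":0,"ax":0,"ay":0,"az":-8.6,"hand":0},{"x":0.3,"y":-3.8,"z":0,"ax":0,"ay":0,"az":-13,"hand":0},{"x":0.1,"y":-5.2,"z":0,"ax":0,"ay":0,"az":-17.7,"hand":0},{"x":-0.1,"y":-6.7,"z":0,"ax":0,"ay":0,"az":-22,"hand":0},{"x":-0.5,"y":-8.1,"z":0,"ax":0,"ay":0,"az":-27,"hand":0},{"x":-0.9,"y":-9.3,"z":0,"ax":0,"ay":0,"az":-31,"hand":0},{"x":-1.4,"y":-10.3,"z":0,"ax":0,"ay":0,"az":-34,"hand":0}]'
python3 - <<'E'
from plant import env,viewer
from h import *
import cv2
P=[514.93,-39.25,.1951]
arc(env,P+[.8],[.22,.17,.13,.09,.06,.03,.0,-.02,-.04])
w=viewer.read_camera('wrist')
k=viewer.calibration('wrist')
for th in (.25,.3,.35):
  m=model(P+[th]); print(th,{n:(proj(k,m[n]).round(0).tolist()) for n in('tabtop','end','keeper_c')})
cv2.imwrite('pics/w7.png',w[80:300,120:440,::-1])
E
```

```text
time_s: 9.5
eef_pos: [445.9, 25.5, 96.1]
ee_rot: [[-0.997, 0.079, 0.0], [0.079, 0.997, 0.0], [-0.0, 0.0, -1.0]]
force: [-0.4, 1.0, 0.9]
finger_gap: 0.6
grip_force: 0.4
t 9.5 pos [445.9  25.5  96.1] F [-0.4  1.   0.9]
0.22 xyz cm [ 0.15 -0.91 -2.59] az -3.1
0.17 xyz cm [ 0.23 -1.81 -2.59] az -6.0
0.13 xyz cm [ 0.26 -2.54 -2.59] az -8.3
0.09 xyz cm [ 0.26 -3.27 -2.59] az -10.6
0.06 xyz cm [ 0.24 -3.82 -2.59] az -12.3
0.03 xyz cm [ 0.21 -4.37 -2.59] az -14.0
0.0 xyz cm [ 0.16 -4.91 -2.59] az -15.7
-0.02 xyz cm [ 0.11 -5.27 -2.59] az -16.9
-0.04 xyz cm [ 0.06 -5.64 -2.59] az -18.0
0.25 {'tabtop': [286.0, 259.0], 'end': [263.0, 158.0], 'keeper_c': [170.0, 193.0]}
0.3 {'tabtop': [304.0, 261.0], 'end': [283.0, 158.0], 'keeper_c': [170.0, 193.0]}
0.35 {'tabtop': [321.0, 263.0], 'end': [303.0, 159.0], 'keeper_c': [170.0, 193.0]}
```

View pics/w7.png

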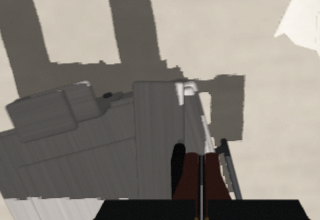

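The strap follows: its end is at (278,162), so θ ≈ 0.29, with the keeper ahead at about (165,190). That was my tenth picture, so from here I work by numbers and force. Continuing towards home.

```bash
python3 -m jog '[{"x":0.15,"y":-0.9,"z":0,"ax":0,"ay":0,"az":-3,"hand":0},{"x":0.2,"y":-1.8,"z":0,"ax":0,"ay":0,"az":-6,"hand":0},{"x":0.25,"y":-2.5,"z":0,"ax":0,"ay":0,"az":-8.3,"hand":0},{"x":0.25,"y":-3.2,"z":0,"ax":0,"ay":0,"az":-10.6,"hand":0},{"x":0.25,"y":-3.7,"z":0,"ax":0,"ay":0,"az":-12,"hand":0},{"x":0.2,"y":-4.1,"z":0,"ax":0,"ay":0,"az":-13.5,"hand":0},{"x":0.2,"y":-4.4,"z":0,"ax":0,"ay":0,"az":-14.5,"hand":0}]'
python3 -c "
from plant import env; from h import *
arc(env,[514.93,-39.25,.1951,.0],[.0,-.02,-.04])"
```

```text
time_s: 10.42
eef_pos: [440.8, -17.9, 95.8]
ee_rot: [[-0.985, -0.172, 0.0], [-0.172, 0.985, 0.0], [-0.0, 0.0, -1.0]]
force: [0.9, -0.2, -0.7]
finger_gap: 0.2
grip_force: 0.3
t 10.43 pos [440.8 -17.9  95.8] F [ 0.9 -0.2 -0.7]
0.0 xyz cm [ 0.12 -0.53 -2.62] az -1.3
-0.02 xyz cm [ 0.17 -0.89 -2.62] az -2.4
-0.04 xyz cm [ 0.21 -1.26 -2.62] az -3.6
```

```bash
python3 -m jog '[{"x":0,"y":-0.2,"z":0,"ax":0,"ay":0,"az":0,"hand":0},{"x":0,"y":-0.4,"z":0,"ax":0,"ay":0,"az":-1,"hand":0},{"x":0,"y":-0.4,"z":0,"ax":0,"ay":0,"az":-1,"hand":0}]'
```

```text
time_s: 10.8
eef_pos: [441.3, -21.9, 95.6]
ee_rot: [[-0.982, -0.189, -0.0], [-0.189, 0.982, -0.0], [0.0, -0.0, -1.0]]
force: [-0.5, 0.7, 0.8]
finger_gap: 0.5
grip_force: 0.0
```

```bash
python3 -m jog '[{"x":0,"y":-0.2,"z":0,"ax":0,"ay":0,"az":0,"hand":0},{"x":0,"y":-0.4,"z":0,"ax":0,"ay":0,"az":-1,"hand":0},{"x":0,"y":-0.4,"z":0,"ax":0,"ay":0,"az":-1,"hand":0}]'
python3 - <<'E'
from plant import env,viewer,spotter
from h import *
P=[514.93,-39.25,.1951]
arc(env,P+[0],[-.02,-.04])
w=viewer.read_camera('wrist'); k=viewer.calibration('wrist')
for th in (0,.05,.1):
  m=model(P+[th]); print(th,{n:(proj(k,m[n]).round(0).tolist()) for n in('tabtop','end','keeper_c')})
import cv2; cv2.imwrite('pics/w8.png',w[:,:,::-1])
g=w.max(axis=2).astype(int)
for v in (205,212,220,228): print(v,g[v,250:330:2].tolist())
E
```

```text
time_s: 11.18
eef_pos: [441.2, -23.3, 95.6]
ee_rot: [[-0.979, -0.204, -0.001], [-0.204, 0.979, 0.005], [0.0, 0.005, -1.0]]
force: [-1.2, 10.6, 3.0]
finger_gap: 0.6
grip_force: 5.3
t 11.18 pos [441.2 -23.3  95.6] F [-1.2 10.6  3. ]
-0.02 xyz cm [ 0.14 -0.34 -2.64] az -0.5
-0.04 xyz cm [ 0.19 -0.7  -2.65] az -1.7
0 {'tabtop': [292.0, 259.0], 'end': [271.0, 157.0], 'keeper_c': [270.0, 178.0]}
0.05 {'tabtop': [310.0, 261.0], 'end': [291.0, 157.0], 'keeper_c': [270.0, 178.0]}
0.1 {'tabtop': [327.0, 263.0], 'end': [311.0, 159.0], 'keeper_c': [270.0, 178.0]}
205 [83, 86, 82, 84, 84, 84, 86, 87, 87, 89, 85, 84, 85, 85, 85, 86, 86, 85, 84, 84, 85, 83, 84, 86, 88, 86, 86, 75, 85, 85, 87, 85, 87, 87, 86, 90, 87, 86, 152, 226]
212 [84, 85, 82, 85, 85, 84, 85, 86, 85, 88, 87, 83, 86, 84, 85, 87, 85, 86, 86, 85, 85, 84, 83, 86, 88, 87, 84, 73, 85, 82, 89, 85, 86, 87, 87, 89, 86, 88, 225, 226]
220 [82, 86, 79, 82, 85, 83, 86, 88, 86, 89, 86, 84, 86, 85, 87, 86, 86, 85, 83, 86, 85, 84, 83, 88, 76, 72, 71, 70, 79, 77, 76, 77, 76, 77, 78, 76, 74, 78, 79, 100]
228 [85, 89, 84, 81, 87, 85, 87, 87, 85, 85, 84, 84, 85, 85, 86, 85, 88, 85, 83, 84, 85, 84, 9, 9, 10, 8, 8, 5, 76, 83, 87, 86, 87, 88, 86, 87, 87, 89, 146, 213]
```

```bash
python3 -m jog '[{"x":0,"y":-0.2,"z":0,"ax":0,"ay":0,"az":0,"hand":0},{"x":0,"y":-0.2,"z":0,"ax":0,"ay":0,"az":0,"hand":0},{"x":0,"y":-0.2,"z":0,"ax":0,"ay":0,"az":0,"hand":0}]'
python3 -m jog '[{"x":0,"y":1.5,"z":0,"ax":0,"ay":0,"az":0,"hand":0},{"x":0,"y":3.5,"z":0,"ax":0,"ay":0,"az":0,"hand":0},{"x":0,"y":3.5,"z":-5,"ax":0,"ay":0,"az":0,"hand":0},{"x":0,"y":3.5,"z":-10,"ax":0,"ay":0,"az":0,"hand":0},{"x":0,"y":3.5,"z":-11,"ax":0,"ay":0,"az":0,"hand":0},{"x":0,"y":3.5,"z":-11,"ax":0,"ay":0,"az":0,"hand":0}]'
cat >> h.py <<'E'
def blob(im,cond,c,r=45):
    import cv2
    m=np.zeros(im.shape[:2],np.uint8); x,y=map(int,c); y0,x0=max(0,y-r),max(0,x-r)
    m[y0:y+r,x0:x+r]=cond(im[y0:y+r,x0:x+r].astype(int))
    n,l,st,ce=cv2.connectedComponentsWithStats(m)
    return [(st[i,4],ce[i].round(1).tolist()) for i in range(1,n) if st[i,4]>12]
dark=lambda q:q.max(2)<40
red=lambda q:(q[...,0]>90)&(q[...,1]<60)&(q[...,2]<60)
E
python3 - <<'E'
from plant import env,viewer,spotter
from h import *
import cv2
P=[514.93,-39.25,.1951]
for c in('wrist','top','scene'):
    k=viewer.calibration(c); im=viewer.read_camera(c); cv2.imwrite(f'pics/{c}9.png',im[:,:,::-1])
    for th in(0,.05,.1):
        m=model(P+[th]); print(c,th,{n:(proj(k,m[n]).round(0).tolist()) for n in('tab','boss','tip','keeper_c','hinge')})
    m=model(P+[0.02])
    print('dark',blob(im,dark,proj(k,m['tab'])),'red',blob(im,red,proj(k,m['tip']),60))
print(env.observe()['eef_pos'])
E
```

```text
time_s: 11.6
eef_pos: [441.2, -23.4, 95.6]
ee_rot: [[-0.979, -0.203, -0.002], [-0.203, 0.979, 0.008], [0.0, 0.008, -1.0]]
force: [-1.0, 17.9, 6.3]
finger_gap: 0.4
grip_force: 9.0
time_s: 12.35
eef_pos: [435.5, 6.5, 205.8]
ee_rot: [[-0.979, -0.206, 0.001], [-0.206, 0.979, -0.0], [-0.001, -0.001, -1.0]]
force: [-0.2, 0.1, -0.2]
finger_gap: 0.4
grip_force: 0.0
wrist 0 {'tab': [273.0, 194.0], 'boss': [263.0, 250.0], 'tip': [248.0, 338.0], 'keeper_c': [255.0, 149.0], 'hinge': [264.0, 350.0]}
wrist 0.05 {'tab': [283.0, 195.0], 'boss': [263.0, 250.0], 'tip': [252.0, 338.0], 'keeper_c': [255.0, 149.0], 'hinge': [264.0, 350.0]}
wrist 0.1 {'tab': [293.0, 197.0], 'boss': [263.0, 250.0], 'tip': [256.0, 338.0], 'keeper_c': [255.0, 149.0], 'hinge': [264.0, 350.0]}
dark [(np.int32(358), [272.8, 196.4]), (np.int32(60), [310.7, 236.0])] red []
top 0 {'tab': [326.0, 211.0], 'boss': [327.0, 191.0], 'tip': [325.0, 177.0], 'keeper_c': [333.0, 221.0], 'hinge': [321.0, 160.0]}
top 0.05 {'tab': [323.0, 211.0], 'boss': [327.0, 191.0], 'tip': [324.0, 177.0], 'keeper_c': [333.0, 221.0], 'hinge': [321.0, 160.0]}
top 0.1 {'tab': [321.0, 211.0], 'boss': [327.0, 191.0], 'tip': [323.0, 177.0], 'keeper_c': [333.0, 221.0], 'hinge': [321.0, 160.0]}
dark [(np.int32(134), [336.5, 207.0]), (np.int32(109), [282.6, 221.8])] red [(np.int32(56), [324.6, 178.7])]
scene 0 {'tab': [321.0, 217.0], 'boss': [310.0, 208.0], 'tip': [302.0, 181.0], 'keeper_c': [333.0, 225.0], 'hinge': [288.0, 184.0]}
scene 0.05 {'tab': [318.0, 218.0], 'boss': [310.0, 208.0], 'tip': [301.0, 181.0], 'keeper_c': [333.0, 225.0], 'hinge': [288.0, 184.0]}
scene 0.1 {'tab': [315.0, 219.0], 'boss': [310.0, 208.0], 'tip': [300.0, 182.0], 'keeper_c': [333.0, 225.0], 'hinge': [288.0, 184.0]}
dark [(np.int32(360), [341.7, 188.6]), (np.int32(447), [341.0, 238.1])] red []
[433.94596656   6.71360252 204.05361749]
```

The stop is rigid (17.9 N, no motion), and the tab blob at (272.8,196.4) matches the θ = 0 prediction (273,194). So the strap is home, and the lever still stands (red blob in the top view at its predicted place). Now for the lever arc, with the fingertip's leading lower edge on the grip face.

```bash
cat >> h.py <<'E'
def lev(env,p,pts,OFF=36):
    "pts: (box x,z) of fingertip's +x lower edge"
    s=env.observe(); R=np.array(s['ee_rot']); e=np.array(s['eef_pos']); m=model([*p,0])
    ya=np.degrees(np.arctan2(R[1,1],R[0,1])); yn=np.degrees(np.arctan2(m['by'][1],m['by'][0]))
    q=e-m['o']; print('t',round(s['time_s'],2),'edge box x,y,z',round(q@m['bx']+10,1),round(q@m['by'],1),round(e[2]+OFF,1),'F',np.round(s['force'],1),'az',round(ya-yn,1))
    for x,z in pts:
        P=m['o']+(x-10)*m['bx']; P[2]=z-OFF
        print((round(x),round(z)),(R.T@(P-e)/10).round(2))
def arcpts(phis,r=75,over=0):
    return [(r*np.cos(1.05-f)+over*np.sin(1.05-f),120+r*np.sin(1.05-f)-over*np.cos(1.05-f)) for f in phis]
E
python3 - <<'E'
from plant import env
from h import *
lev(env,[514.93,-39.25,.1951],[(12,235),(12,195)]+arcpts([0,.1,.2]))
E
```

```text
t 12.5 edge box x,y,z -60.5 60.8 240.1 F [ 0.3  0.4 -0.4] az 0.7
(12, 235) [-7.18 -6.17  0.48]
(12, 195) [-7.19 -6.17  4.48]
(37, 185) [-9.73 -6.2   5.46]
(44, 181) [-10.36  -6.21   5.87]
(49, 176) [-10.95  -6.22   6.33]
```

```bash
python3 -m jog '[{"x":-3.5,"y":-3,"z":0,"ax":0,"ay":0,"az":0.7,"hand":0},{"x":-7,"y":-6.2,"z":0.5,"ax":0,"ay":0,"az":0.7,"hand":0},{"x":-7.2,"y":-6.2,"z":3,"ax":0,"ay":0,"az":0.7,"hand":0},{"x":-7.2,"y":-6.2,"z":4.5,"ax":0,"ay":0,"az":0.7,"hand":0},{"x":-7.2,"y":-6.2,"z":4.5,"ax":0,"ay":0,"az":0.7,"hand":0}]'
python3 - <<'E'
from plant import env,viewer
from h import *
import cv2
P=[514.93,-39.25,.1951]
lev(env,P,arcpts([0,.1,.2,.3,.4,.5,.6,.7,.8,.9,1.0]))
im=viewer.read_camera('wrist'); cv2.imwrite('pics/w10.png',im[:,:,::-1]); k=viewer.calibration('wrist')
for f in(0,.05,.1): print(f,proj(k,model(P+[0],f)['tip']))
print(blob(im,red,proj(k,model(P+[0])['tip']),60))
E
```

```text
time_s: 13.12
eef_pos: [516.1, -38.7, 158.6]
ee_rot: [[-0.981, -0.194, -0.005], [-0.194, 0.981, 0.001], [0.005, 0.002, -1.0]]
force: [-0.1, -0.1, -0.0]
finger_gap: 0.9
grip_force: 0.0
t 13.12 edge box x,y,z 11.3 0.3 194.6 F [-0.1 -0.1 -0. ] az -0.0
(37, 185) [-2.61 -0.03  0.94]
(44, 181) [-3.24 -0.04  1.34]
(49, 176) [-3.83 -0.04  1.8 ]
(55, 171) [-4.37 -0.04  2.32]
(60, 165) [-4.86 -0.04  2.89]
(64, 159) [-5.28 -0.04  3.51]
(68, 153) [-5.65 -0.04  4.17]
(70, 146) [-5.94 -0.04  4.86]
(73, 139) [-6.17 -0.04  5.57]
(74, 131) [-6.32 -0.05  6.31]
(75, 124) [-6.4  -0.05  7.05]
0 [322.51521953 294.20101323]
0.05 [322.49283999 296.88522392]
0.1 [322.4700242  299.21258662]
[]
```

```bash
python3 -m jog '[{"x":-1.5,"y":0,"z":0.6,"ax":0,"ay":0,"az":0,"hand":0},{"x":-2.6,"y":0,"z":0.9,"ax":0,"ay":0,"az":0,"hand":0},{"x":-3.2,"y":0,"z":1.3,"ax":0,"ay":0,"az":0,"hand":0},{"x":-3.8,"y":0,"z":1.8,"ax":0,"ay":0,"az":0,"hand":0},{"x":-4.4,"y":0,"z":2.3,"ax":0,"ay":0,"az":0,"hand":0},{"x":-4.9,"y":0,"z":2.9,"ax":0,"ay":0,"az":0,"hand":0},{"x":-5.3,"y":0,"z":3.5,"ax":0,"ay":0,"az":0,"hand":0},{"x":-5.3,"y":0,"z":3.5,"ax":0,"ay":0,"az":0,"hand":0}]'
python3 - <<'E'
from plant import env,viewer
from h import *
import cv2
P=[514.93,-39.25,.1951]
lev(env,P,arcpts([.6,.7,.8,.9,.95,1.0]))
for c in('top','wrist'):
    im=viewer.read_camera(c); k=viewer.calibration(c); cv2.imwrite(f'pics/{c}11.png',im[:,:,::-1])
    print(c,[proj(k,model(P+[0],f)['tip']).round(1).tolist() for f in(0,.3,.5,.7)],blob(im,red,proj(k,model(P+[0],.3)['tip']),60))
E
```

```text
time_s: 14.18
eef_pos: [570.8, -28.9, 125.2]
ee_rot: [[-0.981, -0.194, 0.0], [-0.194, 0.981, 0.0], [-0.0, 0.0, -1.0]]
force: [-0.3, 0.3, 0.8]
finger_gap: 0.8
grip_force: 0.1
t 14.18 edge box x,y,z 66.9 -0.7 161.2 F [-0.3  0.3  0.8] az -0.0
(68, 153) [-0.07  0.07  0.86]
(70, 146) [-0.36  0.07  1.55]
(73, 139) [-0.58  0.07  2.26]
(74, 131) [-0.73  0.07  3.  ]
(75, 127) [-0.78  0.07  3.37]
(75, 124) [-0.8   0.07  3.75]
top [[324.8, 177.3], [323.8, 172.9], [323.4, 170.8], [323.1, 169.6]] []
wrist [[324.0, 235.5], [323.7, 255.9], [323.5, 260.8], [323.3, 260.0]] [(np.int32(597), [336.2, 224.0])]
```

```bash
python3 - <<'E'
import cv2,numpy as np
from h import *
im=cv2.imread('pics/wrist11.png')[:,:,::-1].astype(int)
s=im[180:300:5,270:390:3]
def ch(p):
    r,g,b=p
    if r>90 and g<60: return 'R'
    if r>1.7*max(g,b) and r>30: return 'r'
    if max(p)<40: return '#'
    if max(p)<110: return '+'
    return '.'
for i,row in enumerate(s): print(180+5*i,''.join(ch(p) for p in row))
E
```

```text
180 +++++++++++++++++++++.++++++++++++++++++
185 +++++++++++++++++++++++..++..+++++++++++
190 +++++++++++++++++++++++.....++++++++++++
195 +++++++++++++++++++++++....+++++++++++++
200 ++++++++++++++rrrrrrrrRRR...++++++++++++
205 +++++++++++++rrrrrrrrrRRR..+++++++++++++
210 +++++++++++++rrrrrrrrRRRR...++++++++++++
215 +++++++++++++rrrrrrrrrRRR..+++++++++++++
220 +++++++++++++rrrrrrrrrRRR.++++++++++++++
225 +++++++++++++rrRrRrRrRRRR.++++++++++++++
230 +++++++++++++rrRRRRRRrRRRR++++++++++++++
235 ++++++++++++rrrrrrrrrrrRRr.......+++++++
240 +++........+rrrrrr#rrrrRR...............
245 ++.........+rrrr#r#rrrrrR...............
250 ...........rrrrr#r#rrrrrR...............
255 ...........rrrrr#r#rrrrrR...............
260 ..........+rrrrr#r#rrrrrr...............
265 ..........rrrrrr#r#rrrrrr+..............
270 .........rrrrrrr#r#rrrrrrr..............
275 ........rrrrrrrr#r#rrrrrrrr.............
280 #################r#r####################
285 #################r#r####################
290 #################r#r####################
295 #################+#r####################
```

The ASCII mask shows the red grip's near end at v 200–235 under and in front of the fingers. That matches the lever at about 0.5–0.6 rad under the fingertip. Carrying on down.

```bash
python3 -m jog '[{"x":-0.1,"y":0,"z":0.8,"ax":0,"ay":0,"az":0,"hand":0},{"x":-0.3,"y":0,"z":1.5,"ax":0,"ay":0,"az":0,"hand":0},{"x":-0.6,"y":0,"z":2.2,"ax":0,"ay":0,"az":0,"hand":0},{"x":-0.7,"y":0,"z":2.9,"ax":0,"ay":0,"az":0,"hand":0},{"x":-0.7,"y":0,"z":3.3,"ax":0,"ay":0,"az":0,"hand":0},{"x":-0.7,"y":0,"z":3.5,"ax":0,"ay":0,"az":0,"hand":0},{"x":-0.7,"y":0,"z":3.5,"ax":0,"ay":0,"az":0,"hand":0}]'
python3 -c "
from plant import env; from h import *
lev(env,[514.93,-39.25,.1951],[(75,124),(75,120)])"
```

```text
time_s: 15.15
eef_pos: [580.5, -27.5, 92.5]
ee_rot: [[-0.981, -0.193, 0.006], [-0.193, 0.981, 0.0], [-0.006, -0.001, -1.0]]
force: [1.7, 0.8, 10.0]
finger_gap: 0.6
grip_force: 5.0
t 15.15 edge box x,y,z 76.6 -1.1 128.5 F [ 1.7  0.8 10. ] az -0.0
(75, 124) [0.16 0.11 0.45]
(75, 120) [0.16 0.11 0.85]
```

```bash
python3 -m jog '[{"x":0,"y":0,"z":0.2,"ax":0,"ay":0,"az":0,"hand":0},{"x":0,"y":0,"z":0.4,"ax":0,"ay":0,"az":0,"hand":0},{"x":0,"y":0,"z":0.4,"ax":0,"ay":0,"az":0,"hand":0}]'
python3 -m jog '[{"x":0,"y":0,"z":0.2,"ax":0,"ay":0,"az":0,"hand":0},{"x":0,"y":0,"z":0.4,"ax":0,"ay":0,"az":0,"hand":0},{"x":0,"y":0,"z":0.4,"ax":0,"ay":0,"az":0,"hand":0}]'
```

```text
time_s: 15.52
eef_pos: [580.8, -27.5, 91.3]
ee_rot: [[-0.981, -0.194, 0.008], [-0.194, 0.981, -0.0], [-0.008, -0.002, -1.0]]
force: [-5.1, 2.4, 32.0]
finger_gap: 0.7
grip_force: 16.1
time_s: 15.9
eef_pos: [581.2, -27.6, 90.4]
ee_rot: [[-0.981, -0.194, 0.009], [-0.194, 0.981, -0.001], [-0.009, -0.002, -1.0]]
force: [-12.1, 3.5, 54.8]
finger_gap: 0.5
grip_force: 28.0
```

```bash
python3 -m jog '[{"x":0,"y":0,"z":-2,"ax":0,"ay":0,"az":0,"hand":0},{"x":0,"y":0,"z":-6,"ax":0,"ay":0,"az":0,"hand":0},{"x":4,"y":0,"z":-12,"ax":0,"ay":0,"az":0,"hand":0},{"x":8,"y":6,"z":-14,"ax":0,"ay":0,"az":0,"hand":0},{"x":10,"y":12,"z":-14,"ax":0,"ay":0,"az":0,"hand":0},{"x":10,"y":12,"z":-14,"ax":0,"ay":0,"az":0,"hand":0},{"x":10,"y":12,"z":-14,"ax":0,"ay":0,"az":0,"hand":0}]'
python3 - <<'E'
from plant import env,viewer,spotter
from h import *
import cv2
P=[514.93,-39.25,.1951]
for c in('wrist','top','scene'):
    k=viewer.calibration(c); im=viewer.read_camera(c); cv2.imwrite(f'pics/{c}12.png',im[:,:,::-1])
    grip=lambda f:(lambda m:m['pin']+(m['tip']-m['pin'])*65/75)(model(P+[0],f))
    print(c,[(f,proj(k,grip(f)).round(1).tolist()) for f in(0.04,.5,.8,.9,1.0)])
    red2=lambda q:(q[...,0]>70)&(q[...,0]>2.2*q[...,1])&(q[...,0]>2.2*q[...,2])
    print(' red',blob(im,red2,proj(k,grip(.9)),60))
    print(' tab',[(t,proj(k,model(P+[t])['tab']).round(1).tolist()) for t in(0,.05)],blob(im,dark,proj(k,model(P+[0])['tab']),25))
    print([(l,[(np.round(d['centre']).tolist(),round(d['p'],2)) for d in spotter.boxes_of(c,l)[:1]]) for l in('lever','steel_box')])
s=env.observe(); print(s['time_s'],s['eef_pos'],s['force'])
E
```

```text
time_s: 16.77
eef_pos: [455.7, 71.2, 222.7]
ee_rot: [[-0.981, -0.196, 0.0], [-0.196, 0.981, -0.0], [-0.0, -0.0, -1.0]]
force: [0.0, -0.3, 0.1]
finger_gap: 0.7
grip_force: 0.0
wrist [(0.04, [184.5, 282.1]), (0.5, [196.2, 289.5]), (0.8, [203.7, 286.1]), (0.9, [206.0, 283.8]), (1.0, [208.2, 281.1])]
 red [(np.int32(856), [208.8, 279.3])]
 tab [(0, [208.2, 154.8]), (0.05, [218.2, 156.0])] [(np.int32(474), [208.3, 157.9])]
[('lever', [([551.0, -27.0, 124.0], 0.78)]), ('steel_box', [([491.0, -29.0, 88.0], 0.91)])]
top [(0.04, [324.9, 178.5]), (0.5, [323.8, 173.5]), (0.8, [323.5, 172.2]), (0.9, [323.4, 172.1]), (1.0, [323.4, 172.2])]
 red [(np.int32(79), [323.1, 172.6])]
 tab [(0, [325.9, 211.0]), (0.05, [323.3, 211.1])] [(np.int32(216), [312.0, 197.5])]
[('lever', [([557.0, -28.0, 128.0], 0.65)]), ('steel_box', [([515.0, -44.0, 93.0], 0.57)])]
scene [(0.04, [302.9, 183.7]), (0.5, [298.6, 185.1]), (0.8, [297.1, 188.0]), (0.9, [296.8, 189.2]), (1.0, [296.7, 190.6])]
 red []
 tab [(0, [320.8, 216.6]), (0.05, [318.1, 217.8])] []
[('lever', []), ('steel_box', [([353.0, -394.0, -4.0], 0.71)])]
17.225 [456.32402858  70.21274348 222.40512634] [-0.23405488 -0.80592963 -0.93110698]
```

All the evidence agrees:
- **Lever:** red blob at (208.8,279.3) against (208,281) predicted for lever = 1.0, grip height 124 mm, and a rigid stop at 55 N.
- **Strap:** tab blob on its θ = 0 prediction.
- **Box:** unmoved.
- **Robot:** clear of everything.

Handing in.

```bash
python3 -c "
from plant import env
print(env.finish_job())"
```

```text
the job is handed in; nothing more can be done
None
```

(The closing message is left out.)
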